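Put a bearing into its dust box and click the sliding cover shut

TASK

Lay the bearing flat in the open chamber of the grey dust box and let go of it, then slide the green cover along its rails over the chamber until its black spring tab has clicked down behind the steel ledge. Push the cover gently, never ramming it against its stop, and leave the oil seal and the clamp ring where they lie.

Things in the scene. Friction and masses are not known exactly. Their poses are not given: they have to be found in the camera images.
- box: Grey dust box screwed to the bench, 224 x 132 x 49 mm (x, y, z). Origin: underside, on the mid-line, at the apron's end. x is the cover's closing direction (roughly away from the robot), z up. Aluminium rail strips at |y| = 47 to 60 mm, x = -104 to 76 mm, tops at z = 49 mm, hold the cover down with 1.5 mm of play above it and on each side.
- apron (a point): Middle of the flat apron where the cover is parked, at (-52, 0, 40) mm in the box's frame; the apron runs from x = -104 to 4 mm between the rails, its top level with the chamber's walls at z = 40 mm.
- chamber (a point): Centre of the chamber's white floor, at (37, 0, 26) mm in the box's frame, same axes. The chamber is open for x = 4 to 70 mm, y = -47 to 47 mm of the box, its walls rise 14 mm above the floor. The parked cover's tab overhangs its first 7 mm in the middle (|y| < 9 mm), so there is most room for the bearing 5 mm beyond this point along x.
- ledge_nominal (a point): Mean place of the steel ledge's far top edge, at (94.5, 0, 44) mm in the box's frame; a ramp 16 mm long leads up to it, and two posts stop the cover's front edge. Ledge and posts form one adjustable strike whose place along x differs each time by up to 7 mm either way from this point; that shift is not reported and must be felt. The stop is rigid.
- cover: Green cover, a plate 82 x 104 x 4 mm (x, y, z) in the rails, about 0.1 kg. Origin: centre of its underside, 40 mm above the box's; x is the closing direction. Its origin starts 52 to 60 mm before the box's. With the strike in its mean place the cover meets the ramp at about x = 21 mm in the box's frame, clicks at 36.5 mm, stops at 38 mm; all shift with the strike.
- hook_rest (a point): Rest place of the hook under the tip of the cover's black sprung tab (18 mm wide), at (60, 0, 0) mm in the cover's frame. The hook must climb about 4 mm to pass the ledge (the cover's play gives part of that), then snaps down. Riding up takes a push that grows to about 3 to 7 N and drops at the click. More than 18 N between cover and box (strike included) damages the tab.
- rib (a point): Centre of the upright green grip rib on the cover: 12 mm thick (x), 60 mm wide (y), from the plate's top (z = 44 mm in the box's frame) up to z = 66 mm. The point is right above the cover's origin, at z = 55 mm in the box's frame. It may be pushed from behind (35 mm of plate lies behind it) or pinched across its thickness.
- bearing_mid (a point): Centre (half-way up) of the sealed ball bearing, white rings with a black seal between, 38 mm in diameter, 10 mm high, lying flat on the bench; z is its axis.
- oil_seal: Black rubber ring 45 mm in diameter, 8 mm high, lying on the bench; origin at the centre of its underside. Leave it.
- clamp_ring: Dark steel ring 68 mm in diameter, 16 mm high, lying on the bench; origin at the centre of its underside. Leave it.
There are look-alikes about, which are no part of the job. Of the things that look like the part that bears bearing_mid, take the one that is nearest to the robot's base at the start. There is more than one size of the cover; the one meant has the size given above.

How it is judged:
By the outcome, as a careful person would: the job done as asked, in the order asked, and still so for the second after the job is handed in, with the robot touching nothing.
It also fails if it takes over 53 s, if anything falls off the work surface, if the arm or the gripper's body presses on something with over 40 N, if the wrist force passes 120 N, or if a joint passes its speed limit or range.

ROBOT

A 7-joint arm with a two-finger parallel gripper is mounted at the origin on the work surface; the furniture and walls round the work are solid. World frame = base frame: x ahead of the robot, y to its left, z up, the work surface at z = 0. Lengths are in m, angles in rad, forces in N, time in s.
With the tool pointing down it reaches from about 0.4 to 0.875 m from the base axis. Payload 4.4 kg.
Tool frame: the origin (TCP) lies between the finger pads; the fingertips stand 19 mm ahead of it and the grasp point (between the pads) is the TCP (bot.tip_reach is the distance from the TCP to the fingertips, in m); x points along the fingers, y is the direction in which the jaws open and shut, and the axes are right-handed (so a half turn about x gives the same grasp; the last joint's range is limited). The gripper opens to 85 mm and grips with 20 to 120 N. Pads are 22 mm wide; open, the fingers measure 114 mm over their backs; the gripper's body (76 mm by 85 mm) begins 54 mm behind the grasp point. The pads swing forward as they close: fully open they stand 13 mm farther back than shut.
Start: joints at [1.103, 0.628, 0.038, 1.517, -0.027, 0.996, -0.02], TCP at [0.254, -0.598, 0.25] pointing down, gripper open.
Joint ranges: [-3.06, 3.06], [-0.37, 2.12], [-1.25, 1.32], [0.18, 2.47], [-1.1, 4.24], [0.23, 1.98], [-2.94, 2.94]. Speed limits (rad/s): [2.57, 2.57, 3.14, 3.14, 3.14, 3.14, 3.14].

INTERFACE

Orientations are given as a unit quaternion [w, x, y, z].
In Python, from cell import bot gives the robot as it stands.
- The arm moves only by the tool arm_command, never from a script. Its argument "targets" is a list of rows, each an object of numbers: "gripper": the opening, from 0 (shut) to 1 (fully open); "tx", "ty", "tz": the shift along the tool's x, y, z in mm; "roll": the turn about the tool's x in degrees. In form: [{"gripper": .., "tx": .., "ty": .., "tz": .., "roll": ..}, ...]. A call has 1 to 20 rows; each row is the pose to reach, as a shift and turn from the pose commanded when the call began, along the tool's axes at that moment; what a row does not reach only later rows make up. A row lasts 1/10 s, in which the tool goes at most 50 mm and 8.59 degrees, less where a joint would pass 70% of its speed; a pose out of reach is approached as far as the arm can. A call with a gripper value outside its range is refused whole. The fingers move at their own pace and stop on an object; "newtons" is the grip in N (left out, the last holds). Time passes only in rows, so rows that repeat a pose let the fingers close. It gives the time, the measured TCP pose, the force and the opening at its end, in the units of the state.
- bot.get_state(): the state, without advancing time (a new reading comes with each control period).
- bot.get_image(name): name is "scene" or "side" or "wrist"; returns the picture (480x640x3 uint8, blue, green, red); there is no depth.
- bot.calibration(name): a dict with "camera_matrix" (3x3 intrinsics, pixels), "k1" (the pictures are not rectified: a ray, as slopes to the right and down, at radius r is drawn at 1 + k1 r^2 times it, then the intrinsics apply), "position" and "attitude" of the camera in the world; the wrist camera has in their place "tool_from_camera" (4x4, takes a point from camera to tool coordinates, whose origin is the TCP and whose axes are the tool frame's). Camera axes: x right, y down, z forward; pixel columns grow to the right and rows downward; lengths in m; the calibration is good to about 2 mm. A picture is of the moment at which its call begins: read the wrist's pose just before it. calibration takes no time and is no camera call.
- bot.finish_job(): hands the job in, once; it reports no verdict.
The state is a dict: "t": time; "joints": joint angles; "qd": joint speeds; "joint_efforts": joint torques, N m; "tcp_pos": TCP position; "orientation": TCP orientation; "force": force on the tool from outside, world axes, zero at the start; "ft_torque": the same for the moment, N m; "gripper_width": finger opening in m.
Only numpy, scipy, OpenCV 4.12 (cv2) and the standard library are available. Lean on these libraries where they do the work, as an engineer would, in place of code of your own. Each camera call takes 0.05 s, during which the arm holds its last target. There are 200 camera calls.

## Working session

There is one attempt and no reset: what is moved stays moved. The work goes in short steps, Python scripts to look and compute and a tool call to move; the robot and the scene stay as the last step left them, time stands still between calls to the robot, and variables do not carry over. Pictures are saved under pics/ and viewed, about 8 in all and at most 12, crops included, and the job is handed in when it is done.

Besides the shell and the picture viewer there is one more tool, called by a JSON object that holds its "fn" and its "kwargs". arm_command: Moves the arm, as the interface text tells. Its arguments: {"type":"object","properties":{"targets":{"type":"array"},"newtons":{"type":"number"}},"required":["targets"]}

```bash
mkdir -p pics; ls; cat > h.py <<'E'
import numpy as np, cv2
from scipy.spatial.transform import Rotation as R
from cell import bot
def rot(q): return R.from_quat([q[1],q[2],q[3],q[0]]).as_matrix()
def cam(name, st=None):
    c=bot.calibration(name); K=np.array(c["camera_matrix"]); k1=c["k1"]
    if "tool_from_camera" in c:
        st=st or bot.get_state(); T=np.eye(4); T[:3,:3]=rot(st["orientation"]); T[:3,3]=st["tcp_pos"]
        T=T@np.array(c["tool_from_camera"]); return K,k1,T[:3,:3],T[:3,3]
    a=np.array(c["attitude"]); 
    return K,k1,(a if a.shape==(3,3) else rot(a)),np.array(c["position"])
def ray(C,uv):
    K,k1,Rm,p=C
    d=cv2.undistortPoints(np.array(uv,float).reshape(-1,1,2),K,np.array([k1,0,0,0,0.]),None)[:,0] 
    d=np.c_[d,np.ones(len(d))]@Rm.T
    return p,d
def onz(C,uv,z):
    p,d=ray(C,uv); return p+d*((z-p[2])/d[:,2])[:,None]
def px(C,X):
    K,k1,Rm,p=C; x=(np.atleast_2d(X)-p)@Rm; s=x[:,:2]/x[:,2:]
    s=s*(1+k1*(s**2).sum(1))[:,None]; return s@K[:2,:2].T+K[:2,2]
def snap(name,f):
    st=bot.get_state(); im=bot.get_image(name); cv2.imwrite("pics/"+f,im); return im,cam(name,st)
E
python3 - <<'E'
from h import *
for n in("scene","side","wrist"):
    im,C=snap(n,n+"0.png"); print(n,bot.calibration(n)); 
s=bot.get_state();print(s)
E
```

```text
pics
scene {'camera_matrix': array([[617.48995666,   0.        , 325.36985615],
       [  0.        , 617.48995666, 240.23159962],
       [  0.        ,   0.        ,   1.        ]]), 'k1': -0.12803903831565525, 'position': array([-0.06392637,  0.35912023,  0.65288711]), 'attitude': array([ 0.19244736, -0.39410813,  0.79771148, -0.41388306])}
side {'camera_matrix': array([[472.97035113,   0.        , 307.87054166],
       [  0.        , 472.97035113, 241.09695519],
       [  0.        ,   0.        ,   1.        ]]), 'k1': -0.1069049347546777, 'position': array([0.31857057, 0.59596179, 0.456915  ]), 'attitude': array([ 0.08173633, -0.12698398,  0.84830027, -0.50752427])}
wrist {'camera_matrix': array([[387.14415183,   0.        , 311.66865576],
       [  0.        , 387.14415183, 240.74141513],
       [  0.        ,   0.        ,   1.        ]]), 'k1': -0.0024592720874417264, 'tool_from_camera': array([[-3.07837000e-04, -3.17792098e-01,  9.48160370e-01,
        -1.24934000e-01],
       [ 9.99999798e-01,  4.29556433e-04,  4.68640740e-04,
        -9.33204913e-04],
       [-5.56218711e-04,  9.48160323e-01,  3.17791902e-01,
        -8.19105142e-02],
       [ 0.00000000e+00,  0.00000000e+00,  0.00000000e+00,
         1.00000000e+00]])}
{'t': 0.15, 'joints': array([ 1.10317598,  0.62913204,  0.03845752,  1.51812738, -0.02700568,
        0.99629954, -0.02003143]), 'qd': array([-0.00221055, -0.00280259, -0.0005963 , -0.00132818, -0.00020276,
        0.00102124,  0.00115833]), 'joint_efforts': array([ 1.61238819e-03, -5.63805199e+01,  1.22771434e+00, -1.93649894e+01,
        1.10487585e-02,  7.41492579e-03,  1.04969396e-05]), 'tcp_pos': array([ 0.25406582, -0.59781013,  0.24960503]), 'orientation': array([-0.14059542, -0.69278167, -0.14159791,  0.69299099]), 'force': array([-0.50876559,  0.39900445, -0.4883296 ]), 'ft_torque': array([0.03246764, 0.01892161, 0.02645239]), 'gripper_width': 0.08525471317901197}
```

View pics/scene0.png

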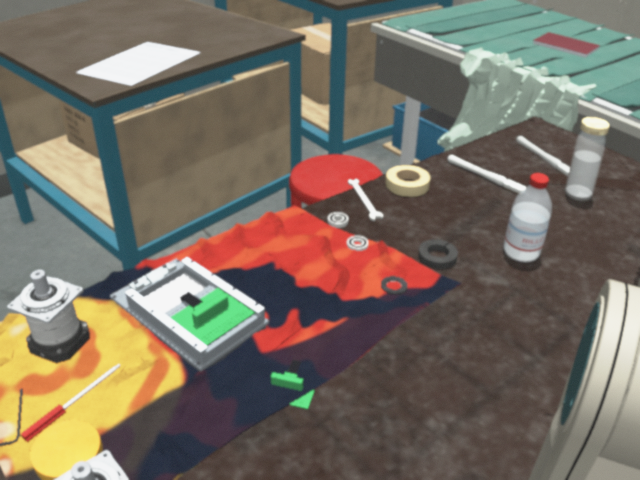

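View pics/side0.png

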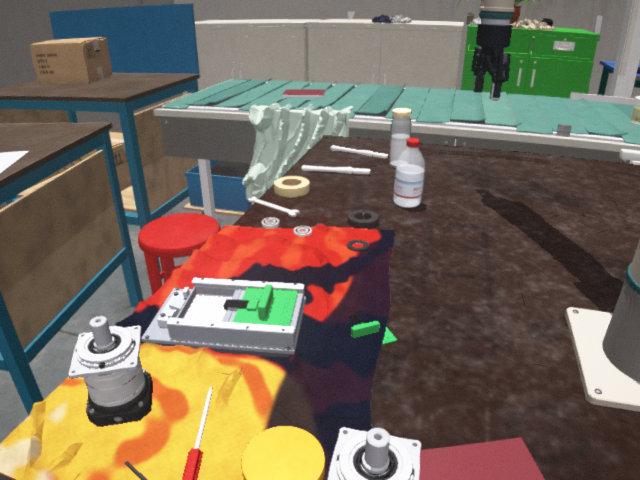

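The scene view shows the box around (195,310), with the green cover plate and rib at about (212,310). There are two bearings, A at (338,219) and B at (357,243), and a small green look-alike at (287,380). The oil seal is at (393,286) and the clamp ring at (438,252). Next I'll measure both bearings and the box, and enlarge a crop.

```bash
python3 - <<'E'
from h import *
im=cv2.imread("pics/scene0.png"); C=cam("scene"); S=cam("side")
for n,a,b in(("A",(338,219),(270,222)),("B",(357.5,242.5),(302.5,231))):
    p,q=onz(C,[a],.008)[0],onz(S,[b],.008)[0]; print(n,p.round(4),q.round(4),np.hypot(*p[:2]),np.hypot(*q[:2]))
for n,a in(("seal",(393,285)),("clamp",(438,252))): print(n,onz(C,[a],.006)[0].round(3))
# cover green
for nm,c in(("scene",C),("side",S)):
    i=cv2.imread(f"pics/{nm}0.png"); h=cv2.cvtColor(i,cv2.COLOR_BGR2HSV)
    m=cv2.inRange(h,(50,120,80),(75,255,255)); n,l,s,ce=cv2.connectedComponentsWithStats(m)
    for k in range(1,n):
        if 60<s[k,4]<6000: print(nm,s[k],ce[k].round(1),onz(c,[ce[k]],.045)[0].round(3))
a=cv2.resize(im[240:375,105:275],None,fx=4,fy=4,interpolation=3)
b=cv2.resize(cv2.imread("pics/scene0.png")[200:300,320:460],None,fx=4,fy=4,interpolation=3)
cv2.imwrite("pics/c1.png",a); cv2.imwrite("pics/c2.png",b)
E
```

```text
A [ 0.676  -0.2645  0.008 ] [ 0.6791 -0.2653  0.008 ] 0.7259082023314491 0.7290908979012177
B [ 0.5966 -0.2451  0.008 ] [ 0.5976 -0.2438  0.008 ] 0.6449758148946005 0.6453893509204093
seal [ 0.473 -0.217  0.006]
clamp [ 0.492 -0.343  0.006]
scene [ 173  289   81   55 2264] [212.8 315.7] [0.545 0.075 0.045]
scene [270 371  34  20 455] [286.9 380. ] [0.382 0.059 0.045]
scene [290 390  24  19 226] [303.  400.1] [0.343 0.062 0.045]
side [462  25  18  65 612] [469.4  58.4] [ 0.266 -3.154  0.045]
side [ 501   28   99   70 5109] [550.   61.9] [-0.313 -3.272  0.045]
side [483  72   9  20 142] [487.   82.2] [ 0.176 -2.098  0.045]
side [ 234  285   64   40 1806] [267.2 306. ] [0.549 0.072 0.045]
side [351 321  29  17 348] [364.6 328.5] [0.401 0.083 0.045]
side [382 327  15  17 149] [388.  336.5] [0.368 0.091 0.045]
```

View pics/c1.png

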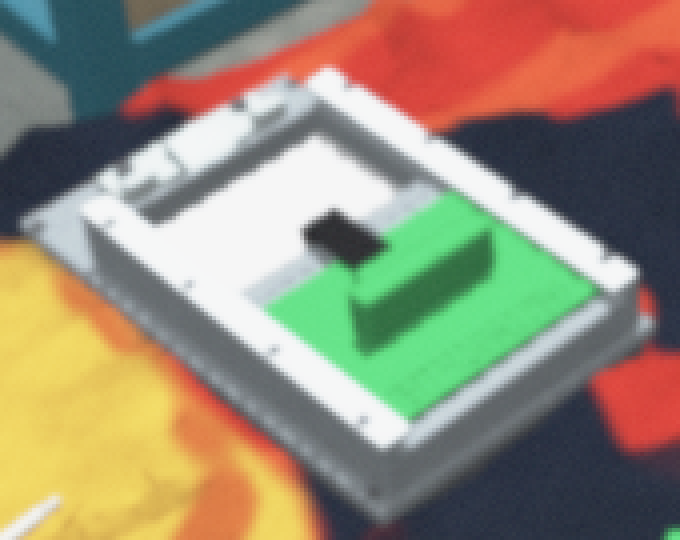

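View pics/c2.png

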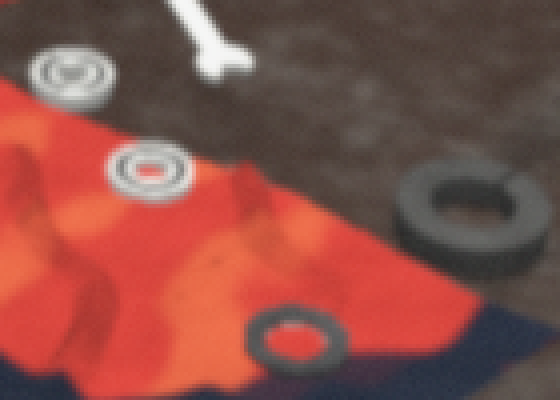

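The two bearings are A at (338,219), 0.73 m from the base, and B at (357,243), 0.645 m. Both fit the look, and B is nearer the base, so B is the one to take. The crop shows its white rings and dark seal. The cover in the rails is the full-size one; the green piece at (287,380) is too small.

```bash
python3 - <<'E'
from h import *
C=cam("scene")
P=np.array([(637,270),(330,68),(378,447),(82,208)])/4+[105,240]
W=onz(C,P,.049); print(W.round(4)); 
print("sizes",[np.linalg.norm(W[i]-W[j]).round(4) for i,j in((0,1),(2,3),(0,2),(1,3))],"want .18 .18 .12 .12")
M=np.array([[-104,-60],[76,-60],[-104,60],[76,60]])/1000
A=M-M.mean(0);B=W[:,:2]-W[:,:2].mean(0)
yaw=np.arctan2((A[:,0]*B[:,1]-A[:,1]*B[:,0]).sum(),(A*B).sum())
r=np.array([[np.cos(yaw),-np.sin(yaw)],[np.sin(yaw),np.cos(yaw)]])
t=W[:,:2].mean(0)-r@M.mean(0); print("yaw deg",np.degrees(yaw),"t",t)
s=bot.get_state(); Rt=rot(s["orientation"]); print(Rt.round(4), bot.tip_reach)
tgt=np.array([.597,-.2445,.15]); off=rot(s["orientation"]); print("B move mm",(Rt.T@(tgt-s["tcp_pos"])*1000).round(1))
# roll so tool y || +-box y ; roll about tool x
by=np.array([-np.sin(yaw),np.cos(yaw),0]); v=Rt.T@by; print("roll deg",np.degrees(np.arctan2(v[2],v[1])))
E
```

```text
[[0.5123 0.0074 0.049 ]
 [0.6874 0.0402 0.049 ]
 [0.4898 0.1266 0.049 ]
 [0.6653 0.1572 0.049 ]]
sizes [np.float64(0.1782), np.float64(0.1781), np.float64(0.1213), np.float64(0.1191)] want .18 .18 .12 .12
yaw deg 10.395376487802029 t [0.6024647  0.08538472]
[[-6.000e-04  3.911e-01 -9.204e-01]
 [ 1.300e-03 -9.204e-01 -3.911e-01]
 [-1.000e+00 -1.400e-03  0.000e+00]] 0.019
B move mm [  99.9 -190.9 -453.8]
roll deg -167.3751399126396
```

```bash
python3 - <<'E'
from h import *
C=cam("scene");S=cam("side")
print(onz(C,[(525,256),(580,195)],0).round(3),onz(S,[(408,205),(400,162)],0).round(3))
b=onz(S,[(408,205)],0)[0]
for z in(.12,.16,.2,.24): print(z,px(S,[b[0],b[1],z]))
E
```

```text
[[ 0.394 -0.468 -0.   ]
 [ 0.455 -0.742  0.   ]] [[ 0.403 -0.461 -0.   ]
 [ 0.463 -0.775  0.   ]]
0.12 [[412.43435082 156.81408104]]
0.16 [[413.95136194 139.733359  ]]
0.2 [[415.48390131 122.12897257]]
0.24 [[417.02878731 103.99540309]]
```

{"fn": "arm_command", "kwargs": {"targets": [{"gripper":1,"tx":0,"ty":-10,"tz":-25,"roll":2},{"gripper":1,"tx":-10,"ty":-27,"tz":-65,"roll":4},{"gripper":1,"tx":-10,"ty":-44,"tz":-105,"roll":6},{"gripper":1,"tx":-10,"ty":-61,"tz":-145,"roll":8},{"gripper":1,"tx":-10,"ty":-78,"tz":-185,"roll":10},{"gripper":1,"tx":-10,"ty":-95,"tz":-225,"roll":12},{"gripper":1,"tx":-10,"ty":-112,"tz":-265,"roll":12.6},{"gripper":1,"tx":-10,"ty":-129,"tz":-305,"roll":12.6},{"gripper":1,"tx":0,"ty":-146,"tz":-345,"roll":12.6},{"gripper":1,"tx":30,"ty":-161,"tz":-380,"roll":12.6},{"gripper":0.7,"tx":60,"ty":-176,"tz":-415,"roll":12.6},{"gripper":0.7,"tx":90,"ty":-188,"tz":-445,"roll":12.6},{"gripper":0.7,"tx":100,"ty":-191,"tz":-454,"roll":12.6},{"gripper":0.7,"tx":100,"ty":-191,"tz":-454,"roll":12.6},{"gripper":0.7,"tx":100,"ty":-191,"tz":-454,"roll":12.6}]}}

```text
t: 1.65
tcp_pos: [0.5967, -0.2468, 0.1509]
orientation: [-0.064, -0.704, -0.063, 0.704]
force: [-0.8, 0.5, 0.7]
gripper_width: 0.0599
```

```bash
python3 - <<'E'
from h import *
im,C=snap("wrist","w1.png"); s=bot.get_state(); print(s["t"],s["tcp_pos"],s["gripper_width"])
print("expected",px(C,[.597,-.2445,.01]))
g=cv2.cvtColor(im,cv2.COLOR_BGR2HSV); m=cv2.inRange(g,(0,0,140),(180,70,255))
n,l,st,ce=cv2.connectedComponentsWithStats(m)
for k in range(1,n):
    if st[k,4]>150: print(st[k],ce[k].round(1),onz(C,[ce[k]],.01)[0].round(4))
E
```

```text
1.7 [ 0.59668365 -0.24749882  0.1515399 ] 0.05977847937417095
expected [[309.45172019 229.90741257]]
[ 431    0  209  201 6200] [530.3  80.5] [ 0.7201 -0.3652  0.01  ]
[ 336   87   60   62 1016] [365.1 117.1] [ 0.6794 -0.2666  0.01  ]
[348 100  36  37 594] [365.8 118. ] [ 0.679  -0.2672  0.01  ]
[ 616  105   24  102 1694] [629.8 157.9] [ 0.6861 -0.449   0.01  ]
[ 286  203   53   51 1334] [311.3 226.6] [ 0.5997 -0.2454  0.01  ]
[205 306  25  34 360] [216.9 320.1] [ 0.512  -0.1868  0.01  ]
[395 306  30  38 476] [408.7 323.8] [ 0.5355 -0.3344  0.01  ]
[485 461  13  19 167] [489.8 471.9] [ 0.4004 -0.4466  0.01  ]
```

View pics/w1.png

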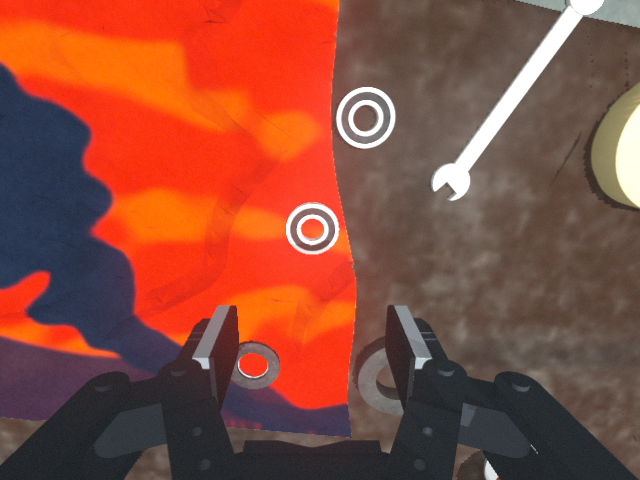

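Wrist view: the chosen bearing is at (312,228), 53 px across, which fits 38 mm. The look-alike at (365,117) is larger, about 42 mm. The oil seal (255,363) and clamp ring (385,375) are clear of the descent line. Descending.

{"fn": "arm_command", "kwargs": {"targets": [{"gripper":0.7,"tx":30,"ty":-1,"tz":-2,"roll":0},{"gripper":0.7,"tx":65,"ty":-1,"tz":-2,"roll":0},{"gripper":0.7,"tx":95,"ty":-1,"tz":-2,"roll":0},{"gripper":0.7,"tx":112,"ty":-1,"tz":-2,"roll":0},{"gripper":0.7,"tx":122,"ty":-1,"tz":-2,"roll":0},{"gripper":0.7,"tx":124,"ty":-1,"tz":-2,"roll":0},{"gripper":0.7,"tx":124,"ty":-1,"tz":-2,"roll":0},{"gripper":0.7,"tx":124,"ty":-1,"tz":-2,"roll":0}]}}

```text
t: 2.5
tcp_pos: [0.6002, -0.2441, 0.0278]
orientation: [0.065, 0.705, 0.064, -0.703]
force: [0.1, -0.6, 0.4]
gripper_width: 0.0594
```

{"fn": "arm_command", "kwargs": {"targets": [{"gripper":0.7,"tx":3,"ty":2,"tz":2,"roll":0},{"gripper":0.7,"tx":6,"ty":2,"tz":2,"roll":0},{"gripper":0.4,"tx":6,"ty":2,"tz":2,"roll":0},{"gripper":0.3,"tx":6,"ty":2,"tz":2,"roll":0},{"gripper":0.3,"tx":6,"ty":2,"tz":2,"roll":0},{"gripper":0.3,"tx":6,"ty":2,"tz":2,"roll":0},{"gripper":0.3,"tx":6,"ty":2,"tz":2,"roll":0},{"gripper":0.3,"tx":6,"ty":2,"tz":2,"roll":0}], "newtons": 30}}

```text
t: 3.3
tcp_pos: [0.5976, -0.2459, 0.0205]
orientation: [0.064, 0.704, 0.064, -0.704]
force: [-0.7, 0.3, 2.8]
gripper_width: 0.0356
```

{"fn": "arm_command", "kwargs": {"targets": [{"gripper":0.3,"tx":-10,"ty":0,"tz":0,"roll":0},{"gripper":0.3,"tx":-30,"ty":0,"tz":0,"roll":0},{"gripper":0.3,"tx":-60,"ty":0,"tz":0,"roll":0},{"gripper":0.3,"tx":-90,"ty":0,"tz":0,"roll":0},{"gripper":0.3,"tx":-100,"ty":0,"tz":0,"roll":0},{"gripper":0.3,"tx":-100,"ty":0,"tz":0,"roll":0}]}}

```text
t: 3.9
tcp_pos: [0.5987, -0.2463, 0.1222]
orientation: [0.065, 0.705, 0.064, -0.703]
force: [-0.6, 0.0, -0.7]
gripper_width: 0.0358
```

```bash
python3 - <<'E'
from h import *
im,C=snap("wrist","w2.png"); s=bot.get_state(); print(s["t"],s["tcp_pos"],s["gripper_width"],s["force"])
cv2.imwrite("pics/w2c.png",cv2.resize(im[240:480,160:480],None,fx=2,fy=2))
E
```

```text
3.95 [ 0.59767899 -0.24580159  0.12063933] 0.03557871849473224 [ 0.33525054  0.02998806 -1.92280467]
```

View pics/w2c.png

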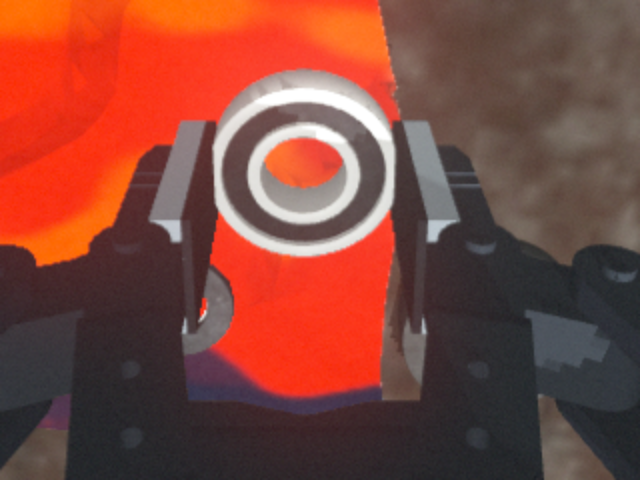

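The bearing is held level at the fingertips, with its ring centred near crop (304,170). Going above the chamber.

{"fn": "arm_command", "kwargs": {"targets": [{"gripper":0.3,"tx":0,"ty":-20,"tz":-6,"roll":0},{"gripper":0.3,"tx":0,"ty":-60,"tz":-19,"roll":0},{"gripper":0.3,"tx":0,"ty":-100,"tz":-32,"roll":0},{"gripper":0.3,"tx":0,"ty":-140,"tz":-45,"roll":0},{"gripper":0.3,"tx":0,"ty":-180,"tz":-58,"roll":0},{"gripper":0.3,"tx":0,"ty":-220,"tz":-71,"roll":0},{"gripper":0.3,"tx":0,"ty":-260,"tz":-85,"roll":0},{"gripper":0.3,"tx":0,"ty":-295,"tz":-97,"roll":0},{"gripper":0.3,"tx":0,"ty":-317,"tz":-104,"roll":0},{"gripper":0.3,"tx":0,"ty":-325,"tz":-106,"roll":0},{"gripper":0.3,"tx":0,"ty":-325,"tz":-106,"roll":0},{"gripper":0.3,"tx":0,"ty":-325,"tz":-106,"roll":0},{"gripper":0.3,"tx":0,"ty":-325,"tz":-106,"roll":0}]}}

```text
t: 5.25
tcp_pos: [0.6429, 0.0899, 0.1201]
orientation: [-0.064, -0.704, -0.062, 0.705]
force: [0.3, -0.5, -0.7]
gripper_width: 0.0356
```

```bash
python3 - <<'E'
from h import *
im,C=snap("wrist","w3.png"); s=bot.get_state(); print(s["t"],s["tcp_pos"],s["gripper_width"],s["force"])
E
```

```text
5.3 [0.64297955 0.09026738 0.12022177] 0.03544556015524477 [-0.073679    0.85349134 -1.11206633]
```

View pics/w3.png

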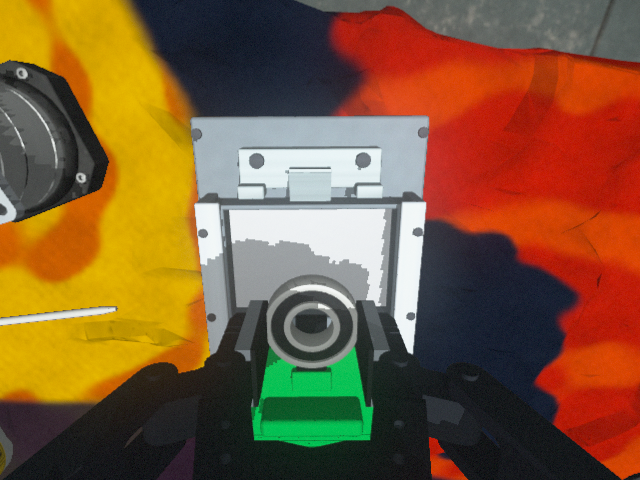

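Wrist view: the box is square to the tool. The rail far ends run (197,204)–(220,204) on the left and (402,203)–(425,203) on the right. The strike plate with its ramp is at (310,183), and the held bearing is at (312,322).

```bash
python3 - <<'E'
from h import *
s=bot.get_state(); C=cam("wrist",s)
yaw=np.radians(10.4); r=np.array([[np.cos(yaw),-np.sin(yaw)],[np.sin(yaw),np.cos(yaw)]])
def box(p,t): return (p[:,:2]-t)@r*1000
t=np.array([.60246,.08538])
w=onz(C,[(197,204),(220,204),(402,203),(425,203)],.049); print("rail ends",box(w,t).round(1),"want 76; 60 47 -47 -60")
print("yaw",np.degrees(np.arctan2(*(w[0]-w[3])[:2]*[-1,1])))
print("strike ramp edges z44",box(onz(C,[(289,168),(331,168)],.044),t).round(1),box(onz(C,[(289,201),(331,201)],.040),t).round(1))
print("posts z49",box(onz(C,[(252,198),(369,198)],.049),t).round(1))
# held bearing: centre pixel of top face at depth
for z in (.101,.106,.111): print("bearing",z,box(onz(C,[(312,322)],z),t).round(1), "tcp",box(s["tcp_pos"][None],t).round(1))
E
```

```text
rail ends [[ 76.9  57.5]
 [ 76.9  45.6]
 [ 77.2 -48.6]
 [ 77.1 -60.5]] want 76; 60 47 -47 -60
yaw 10.511399139034882
strike ramp edges z44 [[ 94.6   9.8]
 [ 94.5 -11.9]] [[ 76.3  10.4]
 [ 76.3 -12.3]]
posts z49 [[ 80.   28.9]
 [ 79.8 -31.4]]
bearing 0.101 [[37.9 -1.8]] tcp [[40.7 -2.5]]
bearing 0.106 [[40.9 -1.8]] tcp [[40.7 -2.5]]
bearing 0.111 [[43.8 -1.8]] tcp [[40.7 -2.5]]
```

{"fn": "arm_command", "kwargs": {"targets": [{"gripper":0.3,"tx":10,"ty":-1,"tz":-2.5,"roll":0},{"gripper":0.3,"tx":30,"ty":-1,"tz":-2.5,"roll":0},{"gripper":0.3,"tx":50,"ty":-1,"tz":-2.5,"roll":0},{"gripper":0.3,"tx":60,"ty":-1,"tz":-2.5,"roll":0},{"gripper":0.3,"tx":66,"ty":-1,"tz":-2.5,"roll":0},{"gripper":0.3,"tx":69,"ty":-1,"tz":-2.5,"roll":0},{"gripper":0.3,"tx":70,"ty":-1,"tz":-2.5,"roll":0},{"gripper":0.3,"tx":70,"ty":-1,"tz":-2.5,"roll":0},{"gripper":0.3,"tx":70,"ty":-1,"tz":-2.5,"roll":0}]}}

```text
t: 6.2
tcp_pos: [0.6458, 0.0944, 0.0511]
orientation: [0.064, 0.705, 0.064, -0.704]
force: [0.8, -0.3, -0.7]
gripper_width: 0.0356
```

{"fn": "arm_command", "kwargs": {"targets": [{"gripper":0.3,"tx":1.5,"ty":1,"tz":0.5,"roll":0},{"gripper":0.3,"tx":3,"ty":1,"tz":0.5,"roll":0},{"gripper":0.3,"tx":3,"ty":1,"tz":0.5,"roll":0},{"gripper":0.3,"tx":3,"ty":1,"tz":0.5,"roll":0}]}}

```text
t: 6.6
tcp_pos: [0.6449, 0.0932, 0.0473]
orientation: [-0.064, -0.704, -0.064, 0.704]
force: [0.5, -1.1, 0.0]
gripper_width: 0.036
```

{"fn": "arm_command", "kwargs": {"targets": [{"gripper":0.3,"tx":0.7,"ty":0,"tz":0,"roll":0},{"gripper":0.3,"tx":1,"ty":0,"tz":0,"roll":0},{"gripper":0.45,"tx":1,"ty":0,"tz":0,"roll":0},{"gripper":0.55,"tx":1,"ty":0,"tz":0,"roll":0},{"gripper":0.58,"tx":1,"ty":0,"tz":0,"roll":0},{"gripper":0.58,"tx":1,"ty":0,"tz":0,"roll":0},{"gripper":0.58,"tx":-20,"ty":0,"tz":0,"roll":0},{"gripper":0.58,"tx":-50,"ty":0,"tz":0,"roll":0},{"gripper":0.58,"tx":-72,"ty":0,"tz":0,"roll":0},{"gripper":0.58,"tx":-72,"ty":0,"tz":0,"roll":0},{"gripper":0.58,"tx":-72,"ty":0,"tz":0,"roll":0}]}}

```text
t: 7.7
tcp_pos: [0.6451, 0.0933, 0.1196]
orientation: [0.064, 0.704, 0.064, -0.704]
force: [-0.2, 0.2, -0.8]
gripper_width: 0.0498
```

```bash
python3 - <<'E'
from h import *
im,C=snap("wrist","w4.png"); s=bot.get_state(); print(s["t"],s["tcp_pos"],s["gripper_width"],s["force"])
E
```

```text
7.75 [0.64437642 0.09330722 0.11868389] 0.049447732537948846 [-0.53888633  0.65199877 -0.66593503]
```

View pics/w4.png

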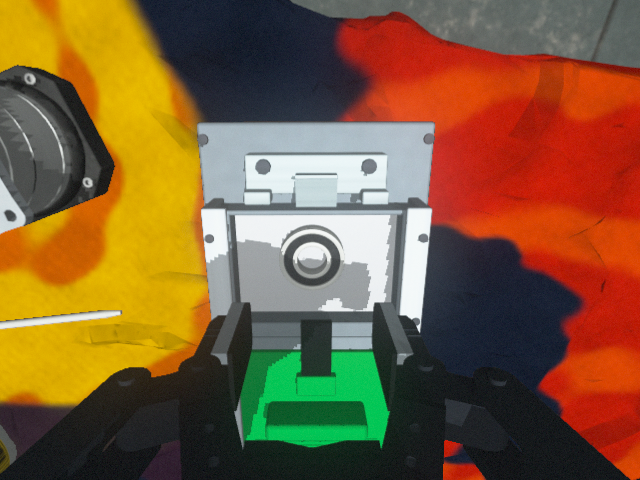

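The bearing lies flat and free in the chamber at (312,258). The cover's front edge is at row 350 and the rib at rows 402–438. Working out where the cover is.

```bash
python3 - <<'E'
from h import *
s=bot.get_state(); C=cam("wrist",s)
yaw=np.radians(10.4); r=np.array([[np.cos(yaw),-np.sin(yaw)],[np.sin(yaw),np.cos(yaw)]])
t=np.array([.6037,.0841])
box=lambda p:(p[:,:2]-t)@r*1000
print("rail",box(onz(C,[(203,210),(431,208)],.049)).round(1))
print("front edge z44 (cover+41)",box(onz(C,[(280,350)],.044)).round(1))
print("rib top z66",box(onz(C,[(316,402),(316,437)],.066)).round(1),"z44",box(onz(C,[(316,402),(316,437)],.044)).round(1))
print("bearing z36",box(onz(C,[(312,257)],.036)).round(1))
print("tcp",box(s["tcp_pos"][None]).round(1))
print("strike front z40",box(onz(C,[(297,207),(337,207)],.040)).round(1),"far z44",box(onz(C,[(297,174),(337,174)],.044)).round(1))
S=cam("scene")
for uv,z in(((349,301),.066),((357,353),.044),((492,228),.066),((410,415),.044),((600,292),.044)):
    print("scene",box(onz(S,[(uv[0]/4+105,uv[1]/4+240)],z)).round(1))
E
```

```text
rail [[ 74.8  58.7]
 [ 76.  -58.9]]
front edge z44 (cover+41) [[-12.9  21.5]]
rib top z66 [[-32.    0. ]
 [-57.1  -0.1]] z44 [[-51.2  -0.3]
 [-79.4  -0.4]]
bearing z36 [[43.9  2.4]]
tcp [[41.7  1.7]]
strike front z40 [[ 74.2  10.5]
 [ 74.3 -11.1]] far z44 [[ 92.6  10.1]
 [ 92.6 -10.4]]
scene [[-56.3  33.8]]
scene [[-59.   35.5]]
scene [[-63.4 -26.2]]
scene [[-96.4  42.3]]
scene [[-98.4 -45.2]]
```

{"fn": "arm_command", "kwargs": {"targets": [{"gripper":0,"tx":0,"ty":2,"tz":20,"roll":0},{"gripper":0,"tx":0,"ty":2,"tz":60,"roll":0},{"gripper":0,"tx":0,"ty":2,"tz":100,"roll":0},{"gripper":0,"tx":0,"ty":2,"tz":120,"roll":0},{"gripper":0,"tx":0,"ty":2,"tz":122,"roll":0},{"gripper":0,"tx":0,"ty":2,"tz":122,"roll":0},{"gripper":0,"tx":10,"ty":2,"tz":122,"roll":0},{"gripper":0,"tx":30,"ty":2,"tz":122,"roll":0},{"gripper":0,"tx":42,"ty":2,"tz":122,"roll":0},{"gripper":0,"tx":47,"ty":2,"tz":122,"roll":0},{"gripper":0,"tx":47,"ty":2,"tz":122,"roll":0},{"gripper":0,"tx":47,"ty":2,"tz":122,"roll":0}], "newtons": 20}}

```text
t: 8.95
tcp_pos: [0.5258, 0.0693, 0.0724]
orientation: [0.064, 0.704, 0.064, -0.704]
force: [-0.1, -0.6, 0.0]
gripper_width: 0.0
```

```bash
cat > b.py <<'E'
from h import *
def bx(s):
    yaw=np.radians(10.4); r=np.array([[np.cos(yaw),-np.sin(yaw)],[np.sin(yaw),np.cos(yaw)]])
    f=np.array(s["force"]); return ((s["tcp_pos"][:2]-np.array([.6037,.0841]))@r*1000).round(2),(s["tcp_pos"][2]*1000).round(1),"F",(f[:2]@r).round(2),f[2].round(2),s["t"]
if __name__=="__main__":print(*bx(bot.get_state()))
E
python3 - <<'E'
from b import *
im,C=snap("side","s2.png"); s=bot.get_state(); print(*bx(s),s["gripper_width"])
cv2.imwrite("pics/s2c.png",cv2.resize(im[180:380,150:390],None,fx=3,fy=3,interpolation=3))
E
```

```text
[-79.18  -0.55] 72.7 F [-0.63  0.4 ] -0.21 9.0 2.655374165943407e-05
```

View pics/s2c.png

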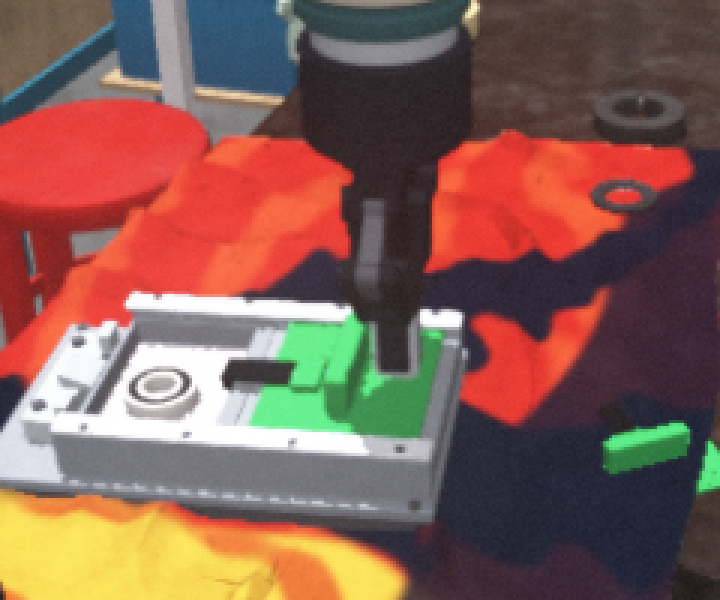

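Closed fingers stand behind the rib (crop (393,350)), and the bearing is flat in the chamber at (162,385). I'll lower a little and push through the free travel.

{"fn": "arm_command", "kwargs": {"targets": [{"gripper":0,"tx":3,"ty":0,"tz":0},{"gripper":0,"tx":4,"ty":0,"tz":0},{"gripper":0,"tx":4,"ty":0,"tz":-2},{"gripper":0,"tx":4,"ty":0,"tz":-5},{"gripper":0,"tx":4,"ty":0,"tz":-8},{"gripper":0,"tx":4,"ty":0,"tz":-12},{"gripper":0,"tx":4,"ty":0,"tz":-17},{"gripper":0,"tx":4,"ty":0,"tz":-23},{"gripper":0,"tx":4,"ty":0,"tz":-29},{"gripper":0,"tx":4,"ty":0,"tz":-35},{"gripper":0,"tx":4,"ty":0,"tz":-41},{"gripper":0,"tx":4,"ty":0,"tz":-47},{"gripper":0,"tx":4,"ty":0,"tz":-53},{"gripper":0,"tx":4,"ty":0,"tz":-58},{"gripper":0,"tx":4,"ty":0,"tz":-62},{"gripper":0,"tx":4,"ty":0,"tz":-65},{"gripper":0,"tx":4,"ty":0,"tz":-66},{"gripper":0,"tx":4,"ty":0,"tz":-66}]}}

```text
$.targets[0]: bad value
```

```bash
python3 - <<'E'
from b import *
im,C=snap("side","s3.png"); s=bot.get_state(); print(*bx(s))
cv2.imwrite("pics/s3c.png",cv2.resize(im[260:360,150:310],None,fx=4,fy=4,interpolation=3))
E
```

```text
[-79.18  -0.5 ] 72.8 F [-0.11 -0.97] -0.27 9.05
```

View pics/s3c.png

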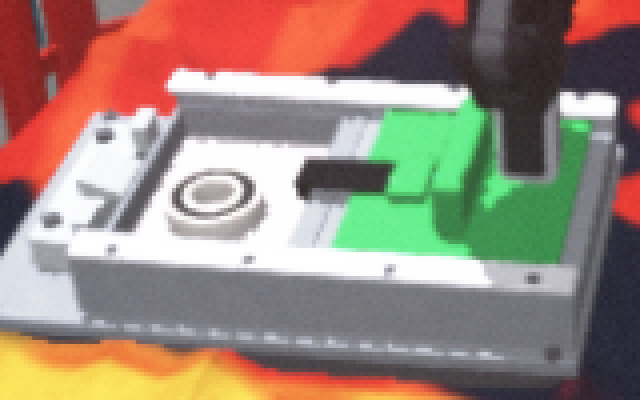

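The call was refused because roll is required, so nothing moved and the picture is unchanged. That makes 10 viewed; the rest of the pushing will go by force.

{"fn": "arm_command", "kwargs": {"targets": [{"gripper":0,"tx":3,"ty":0,"tz":0,"roll":0},{"gripper":0,"tx":4,"ty":0,"tz":0,"roll":0},{"gripper":0,"tx":4,"ty":0,"tz":-2,"roll":0},{"gripper":0,"tx":4,"ty":0,"tz":-5,"roll":0},{"gripper":0,"tx":4,"ty":0,"tz":-8,"roll":0},{"gripper":0,"tx":4,"ty":0,"tz":-12,"roll":0},{"gripper":0,"tx":4,"ty":0,"tz":-17,"roll":0},{"gripper":0,"tx":4,"ty":0,"tz":-23,"roll":0},{"gripper":0,"tx":4,"ty":0,"tz":-29,"roll":0},{"gripper":0,"tx":4,"ty":0,"tz":-35,"roll":0},{"gripper":0,"tx":4,"ty":0,"tz":-41,"roll":0},{"gripper":0,"tx":4,"ty":0,"tz":-47,"roll":0},{"gripper":0,"tx":4,"ty":0,"tz":-53,"roll":0},{"gripper":0,"tx":4,"ty":0,"tz":-58,"roll":0},{"gripper":0,"tx":4,"ty":0,"tz":-62,"roll":0},{"gripper":0,"tx":4,"ty":0,"tz":-65,"roll":0},{"gripper":0,"tx":4,"ty":0,"tz":-66,"roll":0},{"gripper":0,"tx":4,"ty":0,"tz":-66,"roll":0}]}}

```text
t: 10.85
tcp_pos: [0.5905, 0.0812, 0.0683]
orientation: [0.064, 0.704, 0.064, -0.704]
force: [0.2, -0.3, 0.2]
gripper_width: -0.0005
```

```bash
python3 - <<'E'
from b import *
im,C=snap("side","s4.png"); s=bot.get_state(); print(*bx(s))
cv2.imwrite("pics/s4c.png",cv2.resize(im[260:360,150:310],None,fx=4,fy=4,interpolation=3))
E
```

```text
[-13.63  -0.46] 68.3 F [0.21 0.83] -0.52 10.9
```

View pics/s4c.png

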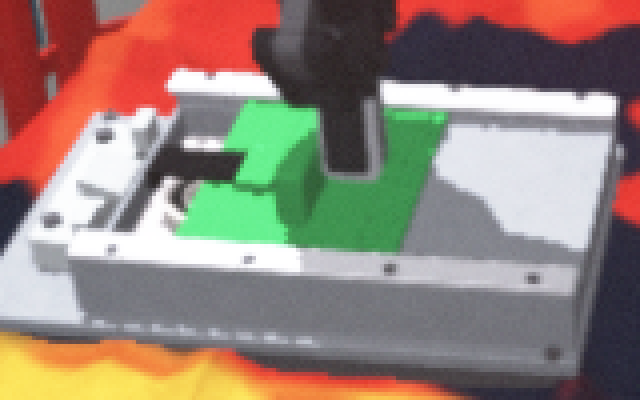

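The cover has slid on freely. Its front edge starts at crop (178,238), its rear at (402,252), and the tab tip is at (152,165), just short of the strike.

```bash
python3 - <<'E'
from h import *
yaw=np.radians(10.4); r=np.array([[np.cos(yaw),-np.sin(yaw)],[np.sin(yaw),np.cos(yaw)]])
box=lambda p:(p[:,:2]-np.array([.6037,.0841]))@r*1000
S=cam("side")
P=np.array([(178,238),(402,252),(447,113),(150,160),(150,185),(246,100)])/4+[150,260]
print(box(onz(S,P,.044)).round(1))
E
```

```text
[[ 42.   41.3]
 [-39.7  39.6]
 [-37.5 -48.3]
 [ 68.5  -4. ]
 [ 63.   11.5]
 [ 44.2 -48.4]]
```

{"fn": "arm_command", "kwargs": {"targets": [{"gripper":0,"tx":0,"ty":0,"tz":-2,"roll":0},{"gripper":0,"tx":0,"ty":0,"tz":-5,"roll":0},{"gripper":0,"tx":0,"ty":0,"tz":-8,"roll":0},{"gripper":0,"tx":0,"ty":0,"tz":-10,"roll":0}]}}

```text
t: 11.3
tcp_pos: [0.6005, 0.0831, 0.0683]
orientation: [0.064, 0.704, 0.064, -0.704]
force: [-1.3, -0.2, 0.2]
gripper_width: -0.0001
```

{"fn": "arm_command", "kwargs": {"targets": [{"gripper":0,"tx":0,"ty":0,"tz":-1,"roll":0},{"gripper":0,"tx":0,"ty":0,"tz":-2,"roll":0},{"gripper":0,"tx":0,"ty":0,"tz":-3,"roll":0}]}}

```text
t: 11.6
tcp_pos: [0.603, 0.0835, 0.0683]
orientation: [-0.064, -0.704, -0.064, 0.704]
force: [-0.9, 0.5, -0.5]
gripper_width: 0.0001
```

{"fn": "arm_command", "kwargs": {"targets": [{"gripper":0,"tx":0,"ty":0,"tz":-1,"roll":0},{"gripper":0,"tx":0,"ty":0,"tz":-2,"roll":0},{"gripper":0,"tx":0,"ty":0,"tz":-3,"roll":0}]}}

```text
t: 11.9
tcp_pos: [0.6061, 0.0841, 0.0683]
orientation: [0.064, 0.704, 0.064, -0.704]
force: [0.2, -0.5, -0.5]
gripper_width: -0.0002
```

{"fn": "arm_command", "kwargs": {"targets": [{"gripper":0,"tx":0,"ty":0,"tz":-1,"roll":0},{"gripper":0,"tx":0,"ty":0,"tz":-2,"roll":0}]}}

```text
t: 12.1
tcp_pos: [0.6078, 0.0844, 0.0683]
orientation: [-0.064, -0.704, -0.064, 0.704]
force: [-1.5, -0.4, 0.9]
gripper_width: 0.0004
```

{"fn": "arm_command", "kwargs": {"targets": [{"gripper":0,"tx":0,"ty":0,"tz":-1,"roll":0},{"gripper":0,"tx":0,"ty":0,"tz":-2,"roll":0},{"gripper":0,"tx":0,"ty":0,"tz":-2,"roll":0}]}}

```text
t: 12.4
tcp_pos: [0.61, 0.0848, 0.0683]
orientation: [-0.064, -0.704, -0.064, 0.704]
force: [-0.7, 0.1, 1.0]
gripper_width: -0.0004
```

{"fn": "arm_command", "kwargs": {"targets": [{"gripper":0,"tx":0,"ty":0,"tz":-1,"roll":0},{"gripper":0,"tx":0,"ty":0,"tz":-2,"roll":0},{"gripper":0,"tx":0,"ty":0,"tz":-2,"roll":0}]}}

```text
t: 12.7
tcp_pos: [0.6121, 0.0852, 0.0684]
orientation: [0.064, 0.704, 0.064, -0.704]
force: [-1.7, -0.4, 0.3]
gripper_width: 0.0002
```

{"fn": "arm_command", "kwargs": {"targets": [{"gripper":0,"tx":0,"ty":0,"tz":-1,"roll":0},{"gripper":0,"tx":0,"ty":0,"tz":-2,"roll":0},{"gripper":0,"tx":0,"ty":0,"tz":-2,"roll":0}]}}

```text
t: 13.0
tcp_pos: [0.6142, 0.0855, 0.0683]
orientation: [0.064, 0.704, 0.064, -0.704]
force: [-1.5, -0.8, 0.1]
gripper_width: 0.0004
```

{"fn": "arm_command", "kwargs": {"targets": [{"gripper":0,"tx":0,"ty":0,"tz":-1,"roll":0},{"gripper":0,"tx":0,"ty":0,"tz":-1,"roll":0}]}}

```text
t: 13.2
tcp_pos: [0.6151, 0.0858, 0.0683]
orientation: [0.064, 0.704, 0.064, -0.704]
force: [-2.0, -0.2, 1.2]
gripper_width: 0.0003
```

{"fn": "arm_command", "kwargs": {"targets": [{"gripper":0,"tx":0,"ty":0,"tz":-1,"roll":0},{"gripper":0,"tx":0,"ty":0,"tz":-1,"roll":0}]}}

```text
t: 13.4
tcp_pos: [0.6159, 0.0859, 0.0683]
orientation: [0.064, 0.704, 0.064, -0.704]
force: [-2.5, 0.2, 0.9]
gripper_width: 0.0001
```

{"fn": "arm_command", "kwargs": {"targets": [{"gripper":0,"tx":0,"ty":0,"tz":-1,"roll":0},{"gripper":0,"tx":0,"ty":0,"tz":-1,"roll":0}]}}

```text
t: 13.6
tcp_pos: [0.6169, 0.0861, 0.0683]
orientation: [-0.064, -0.704, -0.064, 0.704]
force: [-2.3, -0.6, 1.2]
gripper_width: 0.0002
```

{"fn": "arm_command", "kwargs": {"targets": [{"gripper":0,"tx":0,"ty":0,"tz":-1,"roll":0},{"gripper":0,"tx":0,"ty":0,"tz":-1,"roll":0}]}}

```text
t: 13.8
tcp_pos: [0.6181, 0.0863, 0.0683]
orientation: [0.064, 0.704, 0.064, -0.704]
force: [-1.1, 0.5, 0.0]
gripper_width: -0.0004
```

{"fn": "arm_command", "kwargs": {"targets": [{"gripper":0,"tx":0,"ty":0,"tz":-1,"roll":0},{"gripper":0,"tx":0,"ty":0,"tz":-1,"roll":0}]}}

```text
t: 14.0
tcp_pos: [0.619, 0.0865, 0.0683]
orientation: [0.064, 0.704, 0.064, -0.704]
force: [-1.2, -0.5, 0.1]
gripper_width: 0.0002
```

{"fn": "arm_command", "kwargs": {"targets": [{"gripper":0,"tx":0,"ty":0,"tz":-0.5,"roll":0},{"gripper":0,"tx":0,"ty":0,"tz":-0.5,"roll":0}]}}

```text
t: 14.2
tcp_pos: [0.6194, 0.0865, 0.0683]
orientation: [0.064, 0.704, 0.064, -0.704]
force: [-1.6, -0.2, 0.0]
gripper_width: 0.0002
```

{"fn": "arm_command", "kwargs": {"targets": [{"gripper":0,"tx":0,"ty":0,"tz":-0.5,"roll":0},{"gripper":0,"tx":0,"ty":0,"tz":-0.5,"roll":0}]}}

```text
t: 14.4
tcp_pos: [0.6199, 0.0866, 0.0683]
orientation: [0.064, 0.704, 0.064, -0.704]
force: [-1.6, -0.3, 1.5]
gripper_width: -0.0002
```

```bash
python3 - <<'E'
from b import *
im,C=snap("side","s5.png"); s=bot.get_state(); print(*bx(s))
yaw=np.radians(10.4); r=np.array([[np.cos(yaw),-np.sin(yaw)],[np.sin(yaw),np.cos(yaw)]])
box=lambda p:(p[:,:2]-np.array([.6037,.0841]))@r*1000
for f in("s4.png","s5.png"):
    i=cv2.imread("pics/"+f); m=cv2.inRange(cv2.cvtColor(i,cv2.COLOR_BGR2HSV),(50,110,50),(75,255,255)); m[:260]=0;m[360:]=0;m[:,320:]=0
    v,u=np.nonzero(m); b=box(onz(C,np.c_[u,v],.044)); print(f,b[(abs(b[:,1]-35)<5)][:,0].min().round(1),b[(abs(b[:,1]-35)<5)][:,0].max().round(1))
E
```

```text
[16.39 -0.43] 68.3 F [-2.43 -0.39] 0.26 14.45
s4.png -36.6 43.9
s5.png -6.5 75.4
```

{"fn": "arm_command", "kwargs": {"targets": [{"gripper":0,"tx":0,"ty":0,"tz":-0.5,"roll":0},{"gripper":0,"tx":0,"ty":0,"tz":-0.5,"roll":0}]}}

```text
t: 14.65
tcp_pos: [0.6203, 0.0867, 0.0683]
orientation: [0.064, 0.704, 0.064, -0.704]
force: [-1.3, -0.2, -0.3]
gripper_width: -0.0001
```

{"fn": "arm_command", "kwargs": {"targets": [{"gripper":0,"tx":0,"ty":0,"tz":-0.5,"roll":0},{"gripper":0,"tx":0,"ty":0,"tz":-0.5,"roll":0}]}}

```text
t: 14.85
tcp_pos: [0.6209, 0.0868, 0.0683]
orientation: [0.064, 0.704, 0.064, -0.704]
force: [-1.1, -0.5, -0.4]
gripper_width: -0.0004
```

{"fn": "arm_command", "kwargs": {"targets": [{"gripper":0,"tx":0,"ty":0,"tz":-0.5,"roll":0},{"gripper":0,"tx":0,"ty":0,"tz":-0.5,"roll":0}]}}

```text
t: 15.05
tcp_pos: [0.6221, 0.087, 0.0685]
orientation: [0.064, 0.705, 0.064, -0.704]
force: [1.1, 0.3, 0.2]
gripper_width: 0.0002
```

{"fn": "arm_command", "kwargs": {"targets": [{"gripper":0,"tx":0,"ty":0,"tz":-0.5,"roll":0},{"gripper":0,"tx":0,"ty":0,"tz":-0.5,"roll":0}]}}

```text
t: 15.25
tcp_pos: [0.6222, 0.087, 0.0684]
orientation: [0.064, 0.705, 0.064, -0.704]
force: [1.2, 0.1, -0.8]
gripper_width: -0.0002
```

The force dropped suddenly and the TCP sprang forward, which looks like a click. I'll check with one picture before backing off.

```bash
python3 - <<'E'
from b import *
im,C=snap("side","s6.png"); s=bot.get_state(); print(*bx(s))
yaw=np.radians(10.4); r=np.array([[np.cos(yaw),-np.sin(yaw)],[np.sin(yaw),np.cos(yaw)]])
box=lambda p:(p[:,:2]-np.array([.6037,.0841]))@r*1000
for f in("s5.png","s6.png"):
    i=cv2.imread("pics/"+f); m=cv2.inRange(cv2.cvtColor(i,cv2.COLOR_BGR2HSV),(50,110,50),(75,255,255)); m[:260]=0;m[360:]=0;m[:,320:]=0
    v,u=np.nonzero(m); b=box(onz(C,np.c_[u,v],.044)); b=b[abs(b[:,1]-35)<5,0]; print(f,np.percentile(b,[0,1,50,99,100]).round(1))
E
```

```text
[18.62 -0.42] 68.4 F [ 0.45 -0.87] 0.06 15.3
s5.png [-6.5 -5.6 32.7 74.5 75.4]
s6.png [-5.  -4.2 34.1 76.  76.9]
```

{"fn": "arm_command", "kwargs": {"targets": [{"gripper":0,"tx":0,"ty":0,"tz":3,"roll":0},{"gripper":0,"tx":0,"ty":0,"tz":5,"roll":0},{"gripper":0,"tx":-20,"ty":0,"tz":5,"roll":0},{"gripper":0,"tx":-50,"ty":0,"tz":5,"roll":0},{"gripper":0,"tx":-55,"ty":0,"tz":20,"roll":0},{"gripper":0,"tx":-55,"ty":0,"tz":40,"roll":0},{"gripper":0,"tx":-55,"ty":0,"tz":40,"roll":0},{"gripper":0,"tx":-55,"ty":0,"tz":40,"roll":0}]}}

```text
t: 16.1
tcp_pos: [0.5828, 0.0798, 0.1235]
orientation: [0.064, 0.704, 0.064, -0.704]
force: [0.6, -0.3, 0.1]
gripper_width: 0.0
```

```bash
python3 - <<'E'
from b import *
im,C=snap("wrist","w7.png"); si,_=snap("side","s7.png"); s=bot.get_state(); print(*bx(s))
c=px(C,[[.68,.11,.045]])[0].astype(int); print(c)
x0=max(0,min(480,c[0]-80));y0=max(0,min(330,c[1]-75))
a=cv2.resize(im[y0:y0+150,x0:x0+160],(640,600),interpolation=3)
cv2.imwrite("pics/f7.png",np.hstack([a[:, 120:520],cv2.resize(si[280:340,155:195],(400,600),interpolation=3)]))
i=si; m=cv2.inRange(cv2.cvtColor(i,cv2.COLOR_BGR2HSV),(50,110,50),(75,255,255)); m[:260]=0;m[360:]=0;m[:,320:]=0
yaw=np.radians(10.4); r=np.array([[np.cos(yaw),-np.sin(yaw)],[np.sin(yaw),np.cos(yaw)]])
box=lambda p:(p[:,:2]-np.array([.6037,.0841]))@r*1000
v,u=np.nonzero(m); b=box(onz(cam("side"),np.c_[u,v],.044)); b=b[abs(b[:,1]-35)<5,0]; print(np.percentile(b,[0,1,50,99,100]).round(1))
E
```

```text
[-20.68  -0.39] 123.3 F [ 0.35 -0.27] 0.4 16.2
[288  68]
[-5.  -4.2 34.8 76.  76.9]
```

View pics/f7.png

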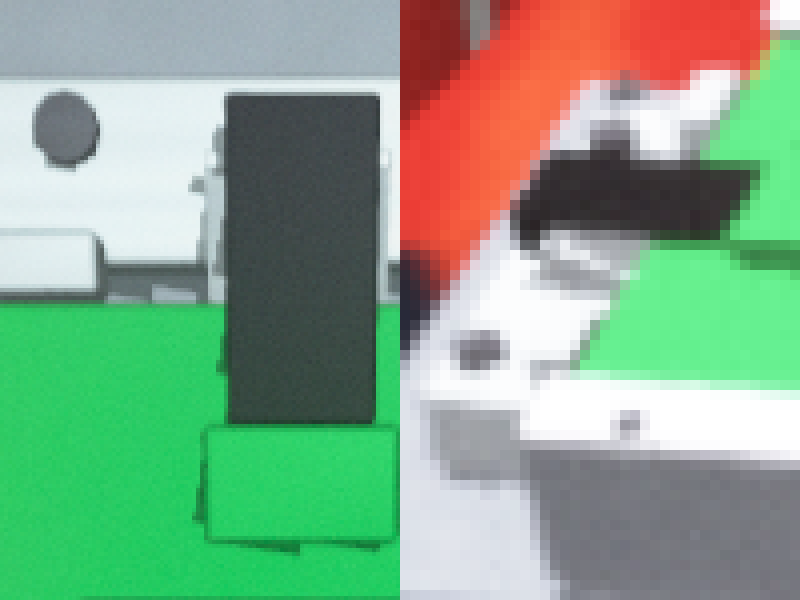

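The wrist crop shows the tab lying flat over the ledge, with the cover's front edge just short of the posts. The side crop shows the hook hanging down beyond the ledge at (530,215). The push peak I sampled was small (about 2.5 N), so I'll check with a gentle extra push. If the hook is latched, the cover should move freely for up to about 1.5 mm.

{"fn": "arm_command", "kwargs": {"targets": [{"gripper":0,"tx":0,"ty":0,"tz":-20,"roll":0},{"gripper":0,"tx":5,"ty":0,"tz":-33,"roll":0},{"gripper":0,"tx":30,"ty":0,"tz":-34,"roll":0},{"gripper":0,"tx":50,"ty":0,"tz":-34,"roll":0},{"gripper":0,"tx":55,"ty":0,"tz":-34,"roll":0},{"gripper":0,"tx":55,"ty":0,"tz":-36,"roll":0},{"gripper":0,"tx":55,"ty":0,"tz":-38,"roll":0},{"gripper":0,"tx":55,"ty":0,"tz":-39,"roll":0},{"gripper":0,"tx":55,"ty":0,"tz":-39.5,"roll":0},{"gripper":0,"tx":55,"ty":0,"tz":-39.5,"roll":0}]}}

```text
t: 17.2
tcp_pos: [0.6218, 0.087, 0.069]
orientation: [0.064, 0.705, 0.064, -0.704]
force: [-0.5, -1.1, 0.4]
gripper_width: 0.0
```

{"fn": "arm_command", "kwargs": {"targets": [{"gripper":0,"tx":0,"ty":0,"tz":-0.5,"roll":0},{"gripper":0,"tx":0,"ty":0,"tz":-0.5,"roll":0}]}}

```text
t: 17.4
tcp_pos: [0.6219, 0.087, 0.0685]
orientation: [0.064, 0.704, 0.064, -0.704]
force: [-0.4, -0.1, 0.3]
gripper_width: -0.0002
```

{"fn": "arm_command", "kwargs": {"targets": [{"gripper":0,"tx":0,"ty":0,"tz":-0.4,"roll":0},{"gripper":0,"tx":0,"ty":0,"tz":-0.4,"roll":0}]}}

```text
t: 17.6
tcp_pos: [0.6222, 0.0871, 0.0683]
orientation: [0.064, 0.704, 0.064, -0.704]
force: [-0.1, -0.2, -0.2]
gripper_width: -0.0001
```

```bash
python3 b.py
```

```text
[18.72 -0.43] 68.3 F [-0.1  -0.15] -0.23 17.6
```

{"fn": "arm_command", "kwargs": {"targets": [{"gripper":0,"tx":0,"ty":0,"tz":-0.4,"roll":0},{"gripper":0,"tx":0,"ty":0,"tz":-0.4,"roll":0}]}}

```text
t: 17.8
tcp_pos: [0.6224, 0.087, 0.0683]
orientation: [-0.064, -0.704, -0.064, 0.704]
force: [-0.7, -0.1, 0.2]
gripper_width: 0.0
```

```bash
python3 b.py
```

```text
[18.95 -0.48] 68.3 F [-0.75  0.08] 0.23 17.8
```

{"fn": "arm_command", "kwargs": {"targets": [{"gripper":0,"tx":0,"ty":0,"tz":-0.3,"roll":0},{"gripper":0,"tx":0,"ty":0,"tz":-0.3,"roll":0}]}}

```text
t: 18.0
tcp_pos: [0.6227, 0.0871, 0.0683]
orientation: [-0.064, -0.704, -0.064, 0.704]
force: [-1.0, -0.3, -0.1]
gripper_width: -0.0002
```

```bash
python3 b.py
```

```text
[19.26 -0.44] 68.3 F [-1.   -0.11] -0.07 18.0
```

{"fn": "arm_command", "kwargs": {"targets": [{"gripper":0,"tx":0,"ty":0,"tz":-0.3,"roll":0},{"gripper":0,"tx":0,"ty":0,"tz":-0.3,"roll":0}]}}

```text
t: 18.2
tcp_pos: [0.6232, 0.0873, 0.0683]
orientation: [0.064, 0.704, 0.064, -0.704]
force: [0.3, 0.2, 0.2]
gripper_width: -0.0002
```

```bash
python3 b.py
```

```text
[19.71 -0.41] 68.3 F [0.35 0.12] 0.23 18.2
```

{"fn": "arm_command", "kwargs": {"targets": [{"gripper":0,"tx":0,"ty":0,"tz":-0.3,"roll":0},{"gripper":0,"tx":0,"ty":0,"tz":-0.3,"roll":0}]}}

```text
t: 18.4
tcp_pos: [0.6233, 0.0873, 0.0683]
orientation: [-0.064, -0.704, -0.064, 0.704]
force: [-0.6, -0.8, -0.9]
gripper_width: -0.0
```

```bash
python3 b.py
```

```text
[19.87 -0.44] 68.3 F [-0.78 -0.7 ] -0.92 18.4
```

{"fn": "arm_command", "kwargs": {"targets": [{"gripper":0,"tx":0,"ty":0,"tz":-0.3,"roll":0},{"gripper":0,"tx":0,"ty":0,"tz":-0.3,"roll":0}]}}

```text
t: 18.6
tcp_pos: [0.6234, 0.0872, 0.0683]
orientation: [-0.064, -0.704, -0.064, 0.704]
force: [-1.4, -0.2, 1.0]
gripper_width: -0.0003
```

```bash
python3 b.py; python3 - <<'E'
from b import *
si,C=snap("side","s8.png")
yaw=np.radians(10.4); r=np.array([[np.cos(yaw),-np.sin(yaw)],[np.sin(yaw),np.cos(yaw)]])
box=lambda p:(p[:,:2]-np.array([.6037,.0841]))@r*1000
for f in("s5.png","s7.png","s8.png"):
    i=cv2.imread("pics/"+f)
    m=cv2.inRange(cv2.cvtColor(i,cv2.COLOR_BGR2HSV),(50,110,50),(75,255,255)); m[:260]=0;m[360:]=0;m[:,320:]=0
    v,u=np.nonzero(m); b=box(onz(C,np.c_[u,v],.044)); b=b[abs(b[:,1]-35)<5,0]; 
    k=cv2.inRange(i,(0,0,0),(70,70,70))[285:325,160:190]; vv,uu=np.nonzero(k)
    print(f,np.percentile(b,[0,1,99,100]).round(1),"tab px",len(uu),uu.mean().round(2)+160,vv.mean().round(2)+285,uu.min()+160)
E
```

```text
[19.94 -0.47] 68.3 F [-1.44  0.03] 1.02 18.6
s5.png [-6.5 -5.6 74.5 75.4] tab px 149 178.7 298.01 168
s7.png [-5.  -4.2 76.  76.9] tab px 138 177.54 299.29 167
s8.png [-3.6 -2.8 76.9 77.5] tab px 143 176.87 299.37 166
```

Between s5 and s7 the tab's centroid dropped by about 1.3 px. Between s7 and s8 the cover moved on with almost no vertical change. So the tab did snap down at the force drop, and the cover now moves freely at about 1 N. I'll retreat.

{"fn": "arm_command", "kwargs": {"targets": [{"gripper":0,"tx":0,"ty":0,"tz":3,"roll":0},{"gripper":0,"tx":0,"ty":0,"tz":6,"roll":0},{"gripper":0,"tx":-20,"ty":0,"tz":6,"roll":0},{"gripper":0,"tx":-60,"ty":0,"tz":6,"roll":0},{"gripper":0,"tx":-90,"ty":0,"tz":30,"roll":0},{"gripper":0,"tx":-90,"ty":0,"tz":30,"roll":0},{"gripper":0,"tx":-90,"ty":0,"tz":30,"roll":0}]}}

```text
t: 19.35
tcp_pos: [0.5945, 0.0821, 0.1592]
orientation: [0.064, 0.705, 0.064, -0.703]
force: [0.9, 0.2, -0.1]
gripper_width: 0.0003
```

```bash
python3 - <<'E'
from b import *
si,C=snap("side","s9.png")
yaw=np.radians(10.4); r=np.array([[np.cos(yaw),-np.sin(yaw)],[np.sin(yaw),np.cos(yaw)]])
box=lambda p:(p[:,:2]-np.array([.6037,.0841]))@r*1000
m=cv2.inRange(cv2.cvtColor(si,cv2.COLOR_BGR2HSV),(50,110,50),(75,255,255)); m[:260]=0;m[360:]=0;m[:,320:]=0
v,u=np.nonzero(m); b=box(onz(C,np.c_[u,v],.044)); b=b[abs(b[:,1]-35)<5,0]
k=cv2.inRange(si,(0,0,0),(70,70,70))[285:325,160:190]; vv,uu=np.nonzero(k)
print(np.percentile(b,[0,1,99,100]).round(1),"tab",uu.mean()+160,vv.mean()+285)
s=bot.get_state(); print(*bx(s)); print(bot.finish_job())
E
```

```text
[-3.6 -2.8 76.9 77.5] tab 176.87142857142857 299.2857142857143
[-9.62 -0.28] 158.2 F [-0.68 -0.17] 0.17 19.4
the job is handed in; nothing more can be done
None
```

The job is handed in at 19.4 s: the bearing is in the chamber and the green cover is closed, with its tab clicked down behind the ledge as far as I can tell.

- **Bearing:** I took the 38 mm one nearest the base, laid it flat in the chamber and let go. The wrist and side pictures both showed it flat and free there before the cover closed.
- **Click:** The push force dropped suddenly. In the side picture the tab's centre sat 1.3 px lower afterwards, and the cover then slid about 1 mm further at around 1 N. After I backed off, the cover and tab stayed where they were.
- **Push force:** The highest I read was about 2.5 N, below the 3–7 N expected. I only sampled the force between small steps, so I may have missed the peak. The click therefore rests mainly on the tab dropping and the free slide after it.
- **Stop:** I stopped the extra push at 1.4 N as the cover neared its stop, so it was never rammed.
- **Other parts:** I did not touch the oil seal or the clamp ring. I did not measure them again at the end.
- **Refused command:** One move was refused because a value was missing; nothing moved.

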